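Load the microscope stage and feed it four clicks

TASK

Pick up the blue specimen holder and set it down gently, flat inside the raised lip of the microscope's stage, lengthwise like the stage. Then turn the dial on the sloped console exactly four clicks clockwise (as seen looking straight at the dial) from where it stands, so that the stage carries the specimen in under the objective, and let go. Move the stage only with the dial, not by pushing it, and leave the black and orange holders where they are.

Things in the scene. Friction and masses are not known exactly. Their poses are not given: they have to be found in the camera images.
- blue_holder_center (a point): Centre of the blue specimen holder: a loose rectangular block 100 x 44 x 30 mm (x long, y across, z up), 0.17 to 0.35 kg, lying flat on the bench; a steel coupon disc of 36 mm diameter stands 3 mm proud on its top. This point is half-way up the block, 15 mm above its underside. It can be gripped across the 44 mm; either end may lead.
- blue_holder: The same blue holder; the origin is the centre of its underside, axes as above.
- black_holder_center (a point): Centre of the black holder, same shape and size as the blue one. Not to be moved.
- orange_holder_center (a point): Centre of the orange holder, same shape and size as the blue one. Not to be moved.
- microscope: White microscope, fixed. Origin on the bench under the zero place of its stage; y is the direction of feed (towards the column), z up. Base slab 160 mm wide (x), from y = -120 to +340 mm, 36 mm high. The head fills x = -45 to +45, y = +100 to +335 mm, 240 to 310 mm above the bench; the column stands at y = +235 to +335 mm. Nothing is above the stage on the -y side.
- carriage: The stage: black plate 80 (x) by 136 (y) by 12 mm that slides along the microscope's y; origin at the centre of its underside, 53 mm above the bench, axes parallel to the microscope's. The dial drives it, 25 mm towards the objective (+y) per click clockwise; it starts within one click of its zero place. Only the dial's click holds it: more than about 3.5 N sideways pushes it out.
- nest (a point): Centre of the stage's flat top, 12 mm above the stage's origin and 65 mm above the bench; axes of the stage. An aluminium lip 4 mm high surrounds a flat area of 58 mm (x) by 114 mm (y), in which the holder lies with its long side along y, with about 7 mm of play all round.
- console: Fixed control console; origin at the centre of its underside on the bench, x away from its front. Its white panel, 160 x 170 mm, slopes 28 degrees: it faces up and towards the console's -x. The panel's middle, where the dial sits, is 130 mm above the bench straight over the origin. The panel carries 18 tick marks round the dial, one per click.
- dial_grip (a point): On the dial's axis, 32 mm out from the panel; turns with the dial. z points out of the panel along the axis (28 degrees from vertical), x along the grip bar towards the white pointer line. The bar is 62 mm long, 16 mm wide (y), from 8 to 48 mm out of the panel, on a grey skirt 68 mm in diameter and 8 mm high. Gripped across the 16 mm, approaching along the axis.
- dial (a joint): Dial angle in rad, growing clockwise as seen looking at the panel; 0 with the pointer up the slope. Clicks every 20 degrees (0.349 rad), at whole multiples, 18 to the turn; passing from one to the next takes about 0.3 N m at most, then it snaps in and stays. It starts at rest at -0.349, 0 or 0.349; stops at -0.72 and 2.13.
- objective_tip (a point): Tip of the steel objective, 28 mm diameter, hanging from the head at y = +130 mm of the microscope, 152 mm above the bench.
Mind the look-alikes: they are no part of the job. What is meant by the blue_holder is not yellow, and is the smaller of those in its own colour. Leave any red look-alike of the console alone.

How it is judged:
By the outcome, as a careful person would: the job done as asked, in the order asked, and still so for the second after the job is handed in, with the robot touching nothing.
It also fails if it takes over 56 s, if anything falls off the work surface, if the arm or the gripper's body presses on something with over 40 N, if the wrist force passes 120 N, or if a joint passes its speed limit or range.

ROBOT

A 7-joint arm with a two-finger parallel gripper is mounted at the origin on the work surface. World frame = base frame: x ahead of the robot, y to its left, z up, the work surface at z = 0. Lengths are in m, angles in rad, forces in N, time in s.
With the tool pointing down it reaches from about 0.4 to 0.85 m from the base axis. Payload 4.5 kg.
Tool frame: the origin (TCP) lies at the very end of the fingers, on their centre line; the grasp point (between the pads) lies 19 mm behind it; x points along the fingers, z is the direction in which the jaws open and shut, and the axes are right-handed (so a half turn about x gives the same grasp; the last joint's range is limited). The gripper opens to 85 mm and grips with 20 to 120 N. Pads are 22 mm wide; open, the fingers measure 114 mm over their backs; the gripper's body (76 mm by 85 mm) begins 54 mm behind the grasp point. The pads swing forward as they close: fully open they stand 13 mm farther back than shut.
Start: joints at [-1.195, 0.689, -0.195, 1.565, 0.157, 0.902, -0.215], TCP at [0.209, 0.589, 0.231] pointing down, gripper open.
Joint ranges: [-3.01, 3.01], [-0.46, 2.08], [-1.47, 1.51], [0.13, 2.56], [-1, 4.14], [0.04, 2.09], [-2.66, 2.66]. Speed limits (rad/s): [2.57, 2.57, 3.14, 3.14, 3.14, 3.14, 3.14].

INTERFACE

Orientations are given as a unit quaternion [x, y, z, w].
In Python, from plant import manip, get_state, optics gives the robot as it stands. The module is installed in compiled form; this text tells all that it offers. Calls block until the motion is done:
- manip.reach(position, orientation): joint-space move of the TCP to a pose.
- manip.line_to(position, speed=0.15, frame=None): straight line of the TCP; frame=None keeps the orientation; speed is the mean speed in m/s.
- manip.goto_joints(angles): joint-space move.
- manip.set_gripper(opening, effort=None): finger opening in m; effort is the grip in N (None keeps the last); returns when the fingers have stopped.
- manip.pause(seconds).
- manip.ik(position, orientation): joint angles nearest the present ones, or None.
- get_state(): the state.
- optics.capture(name): name is "scene" or "top"; returns a dict with "pixels" (420x560x3 uint8, blue, green, red), "intrinsics" (3x3 intrinsics, pixels), "D" ([k1, k2, p1, p2, k3] as OpenCV has them; the pictures are not rectified), "R" (3x3) and "t" (3): a world point X has camera coordinates R X + t. Camera axes: x right, y down, z forward; pixel columns grow to the right and rows downward; lengths in m; the calibration is good to about 2 mm. A picture is of the moment at which its call begins. There is no depth.
A pose or a line that the arm cannot do raises manip.IKError and nothing moves.
- manip.sign_off(): hands the job in, once; it reports no verdict.
The state is a dict: "time": time; "q": joint angles; "qvel": joint speeds; "tau": joint torques, N m; "tool_pos": TCP position; "orientation": TCP orientation; "ft_force": force on the tool from outside, world axes, zero at the start; "ft_torque": the same for the moment, N m; "finger_gap": finger opening in m.
Only numpy, scipy, OpenCV 4.12 (cv2) and the standard library are available. Lean on these libraries where they do the work, as an engineer would, in place of code of your own. Each camera call takes 0.05 s, during which the arm holds its last target.

## Working session

There is one attempt and no reset: what is moved stays moved. The work goes in short steps, each a Python script; the robot and the scene stay as the last script left them, time stands still between calls to the robot, and variables do not carry over. Pictures are saved under pics/ and viewed, and the job is handed in when it is done.

```bash
mkdir -p pics; python3 - <<'E'
from plant import manip,get_state,optics
import cv2,pickle
s=get_state();print(s)
for n in("scene","top"):
    c=optics.capture(n);cv2.imwrite(f"pics/{n}0.png",c["pixels"]);pickle.dump(c,open(f"{n}0.pkl","wb"))
    print(n,c["intrinsics"],c["D"],c["R"],c["t"], -c["R"].T@c["t"])
E
```

```text
{'time': 0.0, 'q': array([-1.19519822,  0.69001822, -0.19445869,  1.56640739,  0.15728824,
        0.9024722 , -0.21511863]), 'qvel': array([-1.57426359e-03, -7.11251958e-05, -1.44554823e-03,  7.62320521e-04,
        1.12207746e-03,  6.24759019e-04, -6.91734717e-04]), 'tau': array([-1.67666099e-04, -5.39596260e+01, -1.26659241e+00, -1.58549774e+01,
        9.05181456e-03,  9.30634938e-03,  4.77196480e-06]), 'tool_pos': array([0.20933536, 0.58818049, 0.23044439]), 'orientation': array([-0.40812459,  0.57826465,  0.40725256,  0.57722584]), 'ft_force': array([-0.60573119, -0.0891928 ,  0.31151585]), 'ft_torque': array([0.08733082, 0.01074474, 0.00726333]), 'finger_gap': 0.08559148688413717}
scene [[384.84310836   0.         286.94281073]
 [  0.         384.84310836 211.20384817]
 [  0.           0.           1.        ]] [0.02104989 0.         0.         0.         0.        ] [[ 0.39815363  0.91727219  0.00924214]
 [ 0.78958291 -0.33756517 -0.5124535 ]
 [-0.46693952  0.21133266 -0.85866524]] [-0.20834998 -0.2623062   1.22519216] [ 0.86215844 -0.15635491  0.91953579]
top [[546.09056523   0.         273.26040503]
 [  0.         546.09056523 211.69306781]
 [  0.           0.           1.        ]] [0.00354921 0.         0.         0.         0.        ] [[-0.00597322 -0.99996817  0.00528977]
 [-0.98151864  0.00485102 -0.19130506]
 [ 0.19127331 -0.00633471 -0.98151637]] [0.02283851 0.45498147 1.52226773] [0.15554002 0.03027379 1.58105015]
```

View pics/scene0.png

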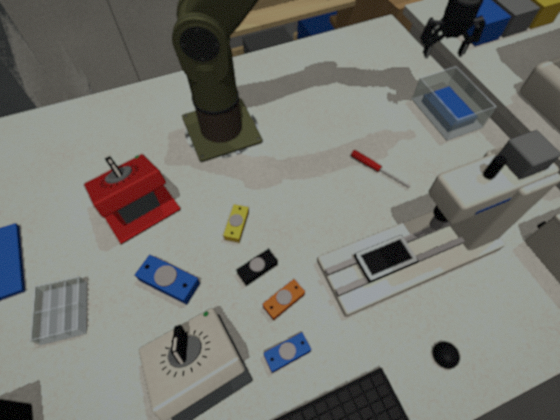

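View pics/top0.png

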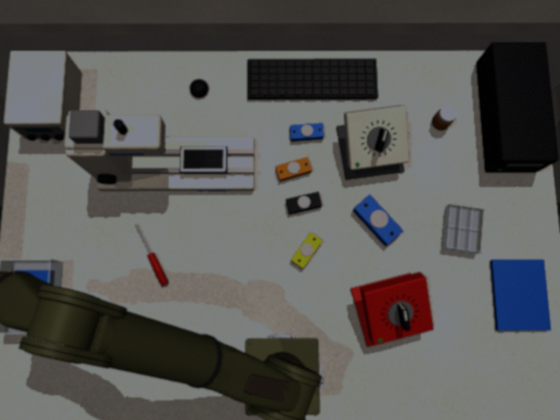

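```bash
python3 - <<'E'
import cv2,numpy as np
s=cv2.imread("pics/scene0.png");t=cv2.imread("pics/top0.png")
def g(a):return np.clip(a*1.5,0,255).astype(np.uint8)
cv2.imwrite("pics/a.png",g(cv2.resize(s[300:420,130:270],None,fx=5,fy=5,interpolation=2)))
cv2.imwrite("pics/b.png",g(cv2.resize(t[90:200,280:430],None,fx=5,fy=5,interpolation=2)))
cv2.imwrite("pics/c.png",g(cv2.resize(s[160:320,310:520],None,fx=3.7,fy=3.7,interpolation=2)))
cv2.imwrite("pics/d.png",g(cv2.resize(t[90:220,60:270],None,fx=3.7,fy=3.7,interpolation=2)))
E
```

```text
(no output)
```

View pics/a.png

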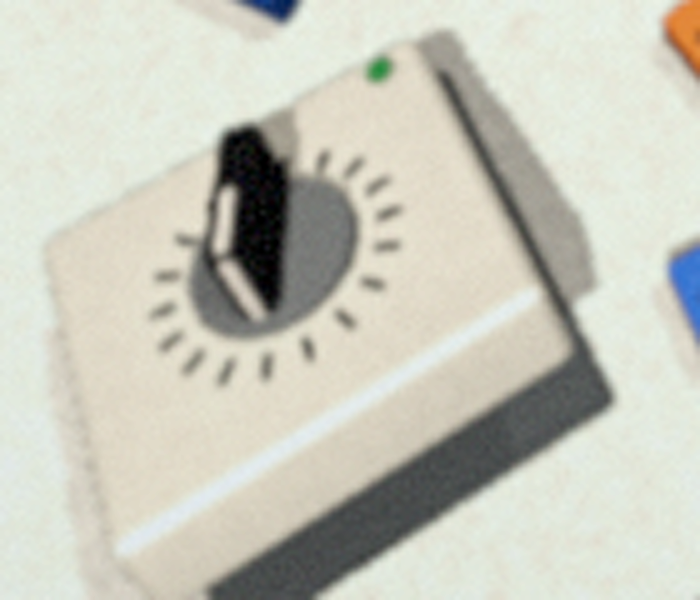

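View pics/b.png

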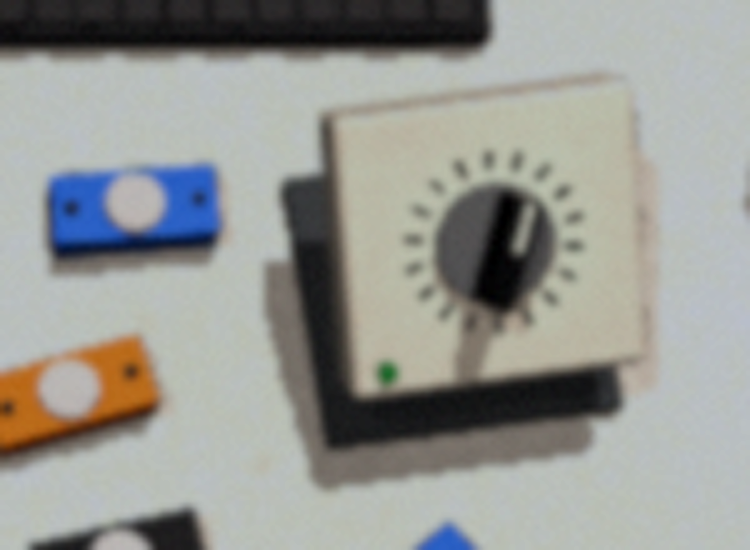

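View pics/c.png

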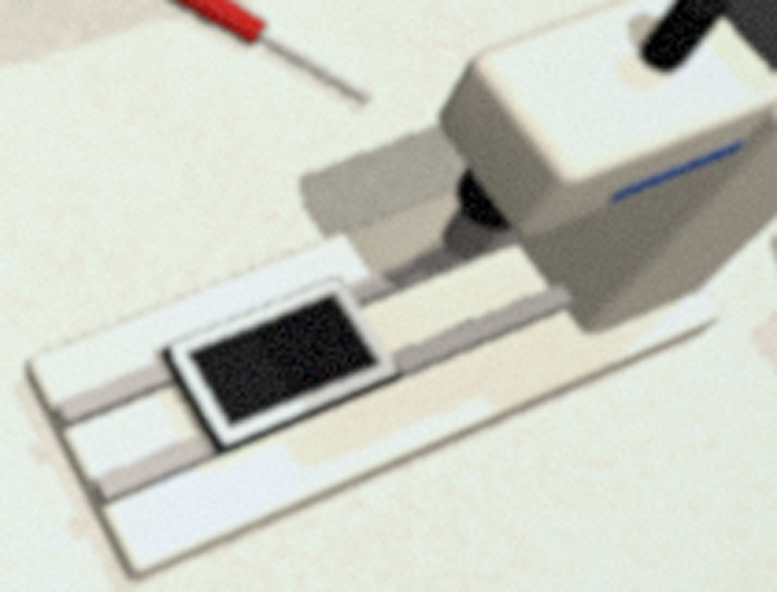

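View pics/d.png

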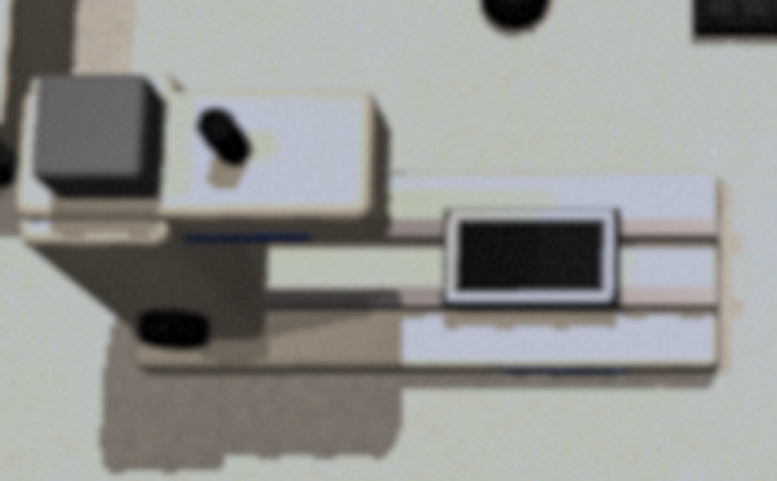

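```bash
cat > h.py <<'E'
import cv2,numpy as np,pickle
C={n:pickle.load(open(f"{n}0.pkl","rb")) for n in("scene","top")}
def ray(c,p):
    p=np.asarray(p,float).reshape(-1,1,2)
    u=cv2.undistortPoints(p,c["intrinsics"],c["D"])[:,0]
    d=np.c_[u,np.ones(len(u))]@c["R"]
    return -c["R"].T@c["t"],d/np.linalg.norm(d,axis=1)[:,None]
def onplane(c,p,z):
    return onpl(c,p,[0,0,z],[0,0,1])
def onpl(c,p,P,n):
    o,d=ray(c,p);n=np.array(n);s=((np.array(P)-o)@n)/(d@n);return o+d*s[:,None]
def tri(pt,ps,ct=None,cs=None):
    o1,d1=ray(ct or C["top"],pt);o2,d2=ray(cs or C["scene"],ps);out=[]
    for a,b in zip(d1,d2):
        k=np.linalg.lstsq(np.c_[a,-b],o2-o1,rcond=None)[0];A=o1+a*k[0];B=o2+b*k[1];out.append(np.r_[(A+B)/2,np.linalg.norm(A-B)])
    return np.array(out)
def proj(c,X):
    return cv2.projectPoints(np.asarray(X,float).reshape(-1,3),cv2.Rodrigues(c["R"])[0],c["t"],c["intrinsics"],c["D"])[0][:,0]
E
python3 - <<'E'
from h import *
np.set_printoptions(precision=4,suppress=True)
f=lambda a,o:np.array(a)/5+o
T=f([(325,112),(615,75),(645,355),(350,398),(388,373)],(280,90))
S=f([(575,350),(118,550),(45,245),(415,40),(378,70)],(130,300))
print(tri(T,S))
# ticks
for n,(x0,y0,x1,y1) in(("scene",(150,320,225,385)),("top",(345,105,410,170))):
    im=C[n]["pixels"][y0:y1,x0:x1];g=cv2.resize(cv2.cvtColor(im,6),None,fx=4,fy=4,interpolation=2).astype(np.uint8)
    bh=cv2.morphologyEx(g,cv2.MORPH_BLACKHAT,np.ones((21,21)))
    m=(bh>35).astype(np.uint8)
    k,l,st,ce=cv2.connectedComponentsWithStats(m)
    for i in range(1,k):
        if 15<st[i,4]<400: print(n,np.round((ce[i]+.5)/4-.5+[x0,y0],2),st[i,4])
# blue, stage masks
for n in C:
    im=C[n]["pixels"];h=cv2.cvtColor(im,cv2.COLOR_BGR2HSV)
    m=cv2.inRange(h,(100,120,60),(125,255,255))
    k,l,st,ce=cv2.connectedComponentsWithStats(m)
    for i in range(1,k):
        if st[i,4]>100: print(n,"blue",st[i],ce[i])
E
```

```text
[[ 0.7237 -0.1796  0.1256  0.0066]
 [ 0.7287 -0.3397  0.1651  0.0047]
 [ 0.592  -0.365   0.0852  0.0028]
 [ 0.5691 -0.1984  0.0797  0.0003]
 [ 0.5799 -0.2172  0.0936  0.0024]]
scene [222.7  323.99] 285
scene [179.34 325.43] 23
scene [194.09 331.69] 107
scene [200.39 332.88] 105
scene [204.9  336.69] 125
scene [207.17 342.19] 136
scene [206.97 348.77] 123
scene [174.86 350.68] 39
scene [163.07 354.81] 110
scene [204.14 356.27] 126
scene [183.59 358.94] 208
scene [162.3  361.62] 115
scene [179.8 364.2] 115
scene [198.62 363.4 ] 136
scene [163.69 367.87] 120
scene [191.16 369.26] 140
scene [168.23 371.98] 132
scene [182.91 372.85] 148
scene [174.8  373.99] 144
scene [223.66 383.89] 36
top [345.1  117.63] 165
top [377.25 121.5 ] 48
top [382.91 121.9 ] 48
top [371.66 123.33] 55
top [388.07 124.06] 33
top [344.98 127.14] 98
top [391.97 127.99] 51
top [380.54 133.18] 382
top [387.21 135.78] 313
top [394.49 133.03] 38
top [362.22 137.49] 49
top [394.33 138.75] 54
top [362.33 143.21] 29
top [393.06 144.45] 19
top [364.66 148.16] 34
top [389.82 149.21] 24
top [356.95 164.34] 143
scene blue [476   0  35  45 902] [492.1131  20.0333]
scene blue [301  12  36  23 429] [317.8811  23.5804]
scene blue [435  87  38  31 552] [453.3478 102.1594]
scene blue [   0  224   24   76 1427] [  9.6685 261.9769]
scene blue [ 135  256   63   47 1142] [167.5403 279.3529]
scene blue [264 333  47  39 645] [286.4388 352.3829]
top blue [290 123  34  16 331] [306.0937 131.2236]
top blue [355 195  47  50 753] [377.8685 219.656 ]
top blue [ 492  260   59   71 3710] [520.3992 294.8515]
top blue [ 21 270  28  13 188] [ 38.9681 273.9894]
```

```bash
python3 - <<'E'
from h import *
from scipy.optimize import least_squares
np.set_printoptions(precision=4,suppress=True)
ts=np.array([[194.09,331.69],[200.39,332.88],[204.9,336.69],[207.17,342.19],[206.97,348.77],[163.07,354.81],[204.14,356.27],[162.3,361.62],[198.62,363.4],[163.69,367.87],[191.16,369.26],[168.23,371.98],[182.91,372.85],[174.8,373.99]])
tt=np.array([[377.25,121.5],[382.91,121.9],[371.66,123.33],[388.07,124.06],[391.97,127.99],[394.49,133.03],[362.22,137.49],[394.33,138.75],[362.33,143.21],[393.06,144.45],[364.66,148.16],[389.82,149.21]])
t=np.radians(28)
def axes(yaw):
    n=np.array([-np.sin(t)*np.cos(yaw),-np.sin(t)*np.sin(yaw),np.cos(t)])
    up=np.array([np.cos(t)*np.cos(yaw),np.cos(t)*np.sin(yaw),np.sin(t)])
    return up,np.cross(n,up),n
def pts(p,c,px):
    up,l,n=axes(p[2]);P=np.array([p[0],p[1],.13]);d=onpl(c,px,P,n)-P
    return np.c_[d@up,d@l]
def res(p):
    # tick phase: multiples of 20deg from up
    r=[]
    for c,px in((C["scene"],ts),(C["top"],tt)):
        q=pts(p,c,px);a=np.arctan2(q[:,1],q[:,0]);r+=list(np.hypot(*q.T)-p[3]);r+=list(.25*p[3]*np.sin(9*a)/9*9/9*4 if 0 else p[3]*np.arcsin(np.sin(9*a))/9 if 0 else p[3]*np.sin(18*a)/18)
    return r
for y0 in(.08,.14,.2):
    s=least_squares(res,[.65,-.27,y0,.043],x_scale=[.01,.01,.05,.01]);print(s.x,s.cost,np.sqrt(np.mean(s.fun**2)))
p=s.x
for n,px in(("scene",ts),("top",tt)):
    q=pts(p,C[n],px);print(n,np.c_[np.hypot(*q.T),-np.degrees(np.arctan2(q[:,1],q[:,0]))].T, )
    f=least_squares(lambda z:np.hypot(q[:,0]-z[0],q[:,1]-z[1])-z[2],[0,0,.043]);print("circ",f.x)
E
python3 - <<'E'
from h import *
t=cv2.imread("pics/top0.png");s=cv2.imread("pics/scene0.png")
g=lambda a:np.clip(a*1.6,0,255).astype(np.uint8)
a=cv2.resize(t[115:150,280:335],None,fx=12,fy=12,interpolation=2);b=cv2.resize(s[325:380,255:320],None,fx=9,fy=9,interpolation=2)
cv2.imwrite("pics/e.png",g(a));cv2.imwrite("pics/f.png",g(b))
E
```

```text
[ 0.6469 -0.2724  0.1339  0.0461] 1.9786185709040705e-05 0.0008723572333943312
[ 0.6469 -0.2724  0.1339  0.0461] 1.9786185706824145e-05 0.0008723572333454681
[ 0.6468 -0.2723  0.2912  0.0465] 4.142533418858727e-05 0.0012622527814096641
scene [[   0.0441    0.045     0.0456    0.0468    0.0478    0.0474    0.0485
     0.0466    0.048     0.0466    0.047     0.0456    0.0459    0.0458]
 [-128.9598 -107.8643  -86.8457  -67.2033  -48.9519  129.2076  -30.318
   110.4297  -11.6189   90.7148    7.9409   70.3216   28.1464   49.1872]]
circ [ 0.001  -0.0001  0.0462]
top [[   0.045     0.0448    0.0451    0.0456    0.0464    0.0481    0.0459
     0.0473    0.0471    0.0487    0.0471    0.0489]
 [   8.5578   29.5394  -12.4616   50.4367   70.7813   90.5986  -73.234
   109.8738  -92.9473  129.1901 -112.2985  147.8328]]
circ [-0.0021 -0.0003  0.047 ]
```

View pics/e.png

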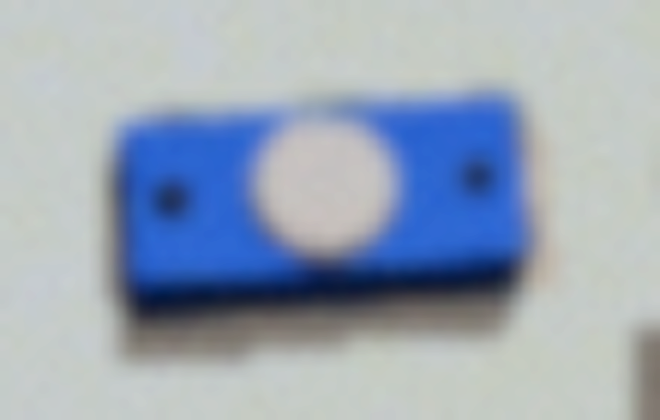

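View pics/f.png

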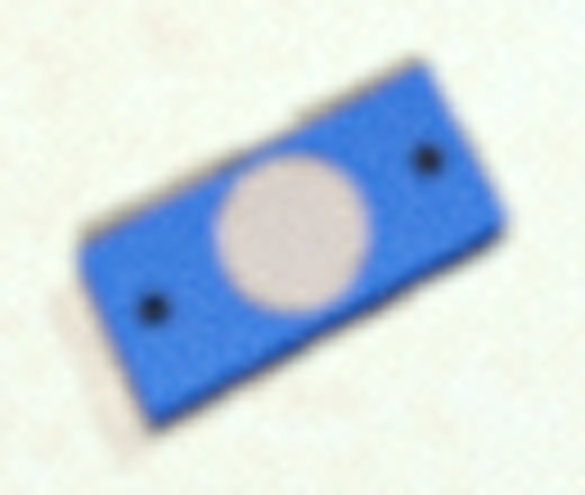

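```bash
python3 - <<'E'
from h import *
np.set_printoptions(precision=4,suppress=True)
t=np.radians(28)
yaw=.134;P=np.array([.647,-.2724,.13])
n=np.array([-np.sin(t)*np.cos(yaw),-np.sin(t)*np.sin(yaw),np.cos(t)])
up=np.array([np.cos(t)*np.cos(yaw),np.cos(t)*np.sin(yaw),np.sin(t)]);l=np.cross(n,up)
f=lambda a,o:np.array(a)/5+o
# panel corners, top
for c,px in(("top",f([(325,112),(615,75),(645,355),(350,398),(388,373)],(280,90))),("scene",f([(575,350),(118,550),(45,245),(415,40),(378,70)],(130,300)))):
    d=onpl(C[c],px,P,n)-P;print(c,np.c_[d@up,d@l])
# bar & line
import cv2
for nm,k in(("a",(130,300)),("b",(280,90))):pass
for c,(x0,y0,x1,y1) in(("scene",(165,318,200,368)),("top",(365,122,400,157))):
    im=np.clip(C[c]["pixels"][y0:y1,x0:x1]*1.6,0,255).astype(np.uint8)
    big=cv2.resize(im,None,fx=12,fy=12,interpolation=2)
    cv2.imwrite(f"pics/dial_{c}.png",big)
E
```

```text
top [[ 0.0813  0.0869]
 [ 0.0806 -0.0744]
 [-0.0782 -0.0835]
 [-0.0799  0.086 ]
 [-0.0685  0.0634]]
scene [[ 0.1129  0.0849]
 [ 0.0817 -0.0793]
 [-0.0707 -0.0807]
 [-0.069   0.084 ]
 [-0.064   0.065 ]]
```

View pics/dial_scene.png

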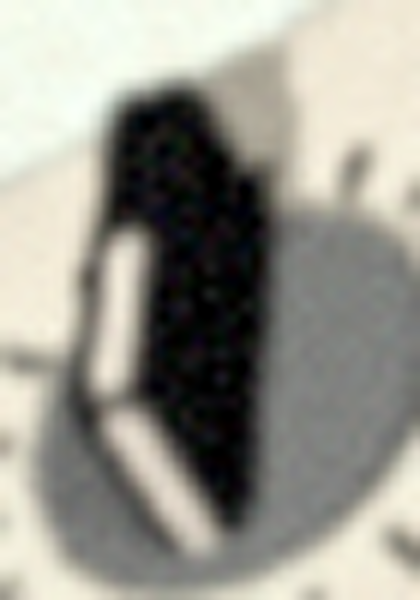

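View pics/dial_top.png

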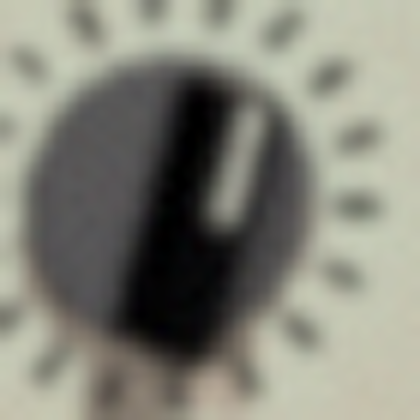

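```bash
python3 - <<'E'
from h import *
np.set_printoptions(precision=4,suppress=True)
t=np.radians(28)
yaw=.134;P=np.array([.647,-.2724,.13])
n=np.array([-np.sin(t)*np.cos(yaw),-np.sin(t)*np.sin(yaw),np.cos(t)])
up=np.array([np.cos(t)*np.cos(yaw),np.cos(t)*np.sin(yaw),np.sin(t)]);l=np.cross(n,up)
for c,px,o in(("top",[(255,105),(222,222)],(365,122)),("scene",[(130,235),(110,385)][::-1],(165,318))):
    d=onpl(C[c],(np.array(px)+.5)/12-.5+o,P+.048*n,n)-P;q=np.c_[d@up,d@l];v=q[0]-q[1]
    print(c,q,"cw angle",-np.degrees(np.arctan2(v[1],v[0])))
print(tri((np.array([(255,105),(222,222)])+.5)/12-.5+(365,122),(np.array([(110,385),(130,235)])+.5)/12-.5+(165,318)))
# holder: disc and holes
hT=(np.array([(326,186),(170,200),(477,177)])+.5)/12-.5+(280,115)
hS=(np.array([(292,233),(428,159),(153,308)])+.5)/9-.5+(255,325)
for c,p in(("top",hT),("scene",hS)):
    a=onplane(C[c],p[:1],.033)[0];b=onplane(C[c],p[1:],.03);v=b[0]-b[1]
    print(c,"disc",a,"holes mid",b.mean(0),"yaw",np.degrees(np.arctan2(v[1],v[0])))
# stage interior
for c,box in(("top",(170,140,240,180)),("scene",(345,225,425,285))):
    x0,y0,x1,y1=box;g=cv2.cvtColor(C[c]["pixels"],6)[y0:y1,x0:x1]
    G=cv2.resize(g,None,fx=6,fy=6,interpolation=2)
    m=(G<70).astype(np.uint8);m=cv2.morphologyEx(m,cv2.MORPH_OPEN,np.ones((13,13)))
    k,L,st,ce=cv2.connectedComponentsWithStats(m);i=1+np.argmax(st[1:,4])
    cn=max(cv2.findContours((L==i).astype(np.uint8),0,2)[0],key=cv2.contourArea)
    w=cv2.morphologyEx((G>125).astype(np.uint8),cv2.MORPH_OPEN,np.ones((5,5)))
    pp=(cn[:,0]+.5)/6-.5+[x0,y0]
    for z in(.065,.069):
        X=onplane(C[c],pp,z)[:,:2]*1000
        r=cv2.minAreaRect(X.astype(np.float32));print(c,z,r)
    v=cv2.cvtColor(np.clip(G*1.5,0,255).astype(np.uint8),8);cv2.drawContours(v,[cn],-1,(0,0,255),1);cv2.imwrite(f"pics/st_{c}.png",v)
E
```

```text
top [[ 0.0261 -0.01  ]
 [ 0.0008 -0.001 ]] cw angle 19.736862530178307
scene [[ 0.0285 -0.0096]
 [ 0.0023  0.0001]] cw angle 20.285968799321065
[[ 0.6498 -0.2825  0.1821  0.0007]
 [ 0.626  -0.2759  0.1715  0.0012]]
top disc [ 0.7043 -0.0807  0.033 ] holes mid [ 0.7047 -0.0803  0.03  ] yaw 94.24936243231068
scene disc [ 0.7076 -0.0802  0.033 ] holes mid [ 0.707  -0.0799  0.03  ] yaw 93.9260112420984
top 0.065 ((607.70703125, 222.65025329589844), (112.93682861328125, 56.33439636230469), 89.75987243652344)
top 0.069 ((606.5140991210938, 222.14271545410156), (112.63888549804688, 56.185760498046875), 89.7598648071289)
scene 0.065 ((608.4885864257812, 224.11798095703125), (109.75544738769531, 54.505496978759766), 89.8486557006836)
scene 0.069 ((609.676025390625, 222.3370361328125), (109.2417221069336, 54.2503662109375), 89.84867858886719)
```

View pics/st_top.png

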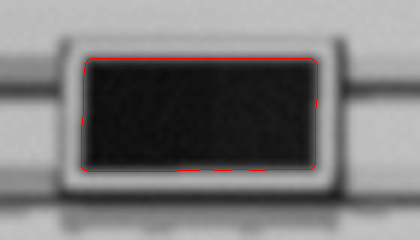

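View pics/st_scene.png

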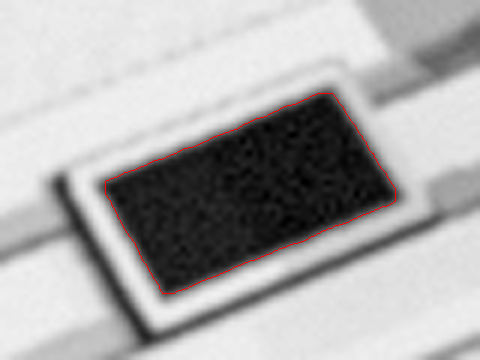

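```bash
python3 - <<'E'
from h import *
np.set_printoptions(precision=4,suppress=True)
for c in C:
    h=cv2.cvtColor(C[c]["pixels"],cv2.COLOR_BGR2HSV)
    for nm,lo,hi,b in(("orange",(5,150,90),(20,255,255),(260,150,330,330) ),("blue",(100,120,100),(125,255,255),(255,115,330,380))):
        m=cv2.inRange(h,lo,hi);M=np.zeros_like(m);M[b[1]:b[3],b[0]:b[2]]=m[b[1]:b[3],b[0]:b[2]]
        k,L,st,ce=cv2.connectedComponentsWithStats(M);i=1+np.argmax(st[1:,4])
        p=np.argwhere(L==i)[:,::-1].astype(float)
        X=onplane(C[c],p,.03)[:,:2];r=cv2.minAreaRect((X*1000).astype(np.float32));print(c,nm,r,"\n",cv2.boxPoints(r))
# microscope base -y end at z=.036, right corners in top crop d
print(onplane(C["top"],np.array([(718,182),(718,366)])/3.7+(60,90),.036))
from plant import get_state
from scipy.spatial.transform import Rotation as R
print(R.from_quat(get_state()["orientation"]).as_matrix())
E
```

```text
scene orange ((596.1463623046875, -40.54123306274414), (43.74354553222656, 97.6820297241211), 16.396793365478516) 
 [[561.3769   0.1393]
 [588.9514 -93.57  ]
 [630.9158 -81.2217]
 [603.3414  12.4875]]
scene blue ((708.5634155273438, -80.85025024414062), (43.04912567138672, 96.35672760009766), 3.892538070678711) 
 [[ 683.8179  -34.2442]
 [ 690.3591 -130.3787]
 [ 733.309  -127.4563]
 [ 726.7677  -31.3218]]
top orange ((581.4912109375, -15.136852264404297), (40.17509841918945, 47.71533203125), 18.770755767822266) 
 [[554.795    0.9881]
 [570.149  -44.1894]
 [608.1874 -31.2618]
 [592.8334  13.9157]]
top blue ((706.9400634765625, -109.92807006835938), (38.87115478515625, 40.68730545043945), 89.75721740722656) 
 [[ 686.5143 -129.2773]
 [ 727.2012 -129.4497]
 [ 727.3658  -90.5789]
 [ 686.679   -90.4065]]
[[0.6754 0.0758 0.036 ]
 [0.5243 0.0757 0.036 ]]
[[-0.0005 -0.9422  0.3351]
 [-0.0016  0.3351  0.9422]
 [-1.     -0.0001 -0.0017]]
```

```bash
cat >> h.py <<'E'
from scipy.spatial.transform import Rotation as Rot
def quat(x,z):
    x=np.array(x,float);x/=np.linalg.norm(x);z=np.array(z,float);z-=x*(x@z);z/=np.linalg.norm(z)
    return Rot.from_matrix(np.c_[x,np.cross(z,x),z]).as_quat()
def down(deg):
    a=np.radians(deg);return quat([0,0,-1],[np.cos(a),np.sin(a),0])
def cap(n,name):
    from plant import optics
    c=optics.capture(n);cv2.imwrite(f"pics/{name}.png",c["pixels"]);pickle.dump(c,open(f"{name}.pkl","wb"));return c
E
python3 - <<'E'
from h import *
from plant import manip,get_state
np.set_printoptions(precision=3,suppress=True)
H=[.7062,-.0803];N=[.608,.2226]
for a in(4,184):
    for P in([.45,.05,.35],H+[.13],H+[.005]): print(a,P,manip.ik(P,down(a)))
for a in(0,180): 
    for P in(N+[.2],N+[.07]): print(a,P,manip.ik(P,down(a)))
t=np.radians(28);yaw=.134
n=np.array([-np.sin(t)*np.cos(yaw),-np.sin(t)*np.sin(yaw),np.cos(t)])
up=np.array([np.cos(t)*np.cos(yaw),np.cos(t)*np.sin(yaw),np.sin(t)]);l=np.cross(n,up)
D=np.array([.647,-.2724,.13])
for d in(20,60,100):
    b=np.cos(np.radians(d))*up-np.sin(np.radians(d))*l; ac=np.cross(n,b)
    for s in(1,-1):
        for h in(.012,.1): print(d,s,h,manip.ik(D+n*h,quat(-n,s*ac)))
E
```

```text
4 [0.45, 0.05, 0.35] [-0.281  0.307  0.094  1.888 -0.035  0.948 -0.101]
4 [0.7062, -0.0803, 0.13] [ 0.057  0.919 -0.019  1.362  0.02   0.861  0.103]
4 [0.7062, -0.0803, 0.005] [ 0.104  1.083 -0.116  1.394  0.165  0.673 -0.01 ]
184 [0.45, 0.05, 0.35] [ 0.343  0.386 -0.797  1.861  0.32   1.028  2.626]
184 [0.7062, -0.0803, 0.13] [-0.315  1.086  0.87   1.386 -0.877  1.075 -2.363]
184 [0.7062, -0.0803, 0.005] [ 0.415  1.207 -0.824  1.374  0.967  0.985  2.584]
0 [0.608, 0.2226, 0.2] [-0.446  0.752  0.044  1.532 -0.04   0.858 -0.387]
0 [0.608, 0.2226, 0.07] [-0.411  0.923 -0.021  1.611  0.03   0.608 -0.448]
180 [0.608, 0.2226, 0.2] [-0.03   0.853 -0.781  1.507  0.655  1.056  2.172]
180 [0.608, 0.2226, 0.07] [-0.058  1.017 -0.717  1.59   0.828  0.861  2.037]
20 1 0.012 [ 0.887  0.907 -0.76   1.829  1.205  0.319  0.72 ]
20 1 0.1 [ 0.879  0.709 -0.625  1.873  0.489  0.266  1.37 ]
20 -1 0.012 [ 0.677  0.82  -0.368  1.84  -0.056  0.106 -1.256]
20 -1 0.1 [ 0.786  0.677 -0.462  1.877  0.05   0.228 -1.357]
60 1 0.012 [ 0.7    0.825 -0.409  1.838  0.22   0.111  0.92 ]
60 1 0.1 [ 0.753  0.669 -0.406  1.879 -0.117  0.227  1.246]
60 -1 0.012 [ 0.574  0.803 -0.19   1.845 -0.959  0.163 -1.089]
60 -1 0.1 [ 0.497  0.646  0.016  1.892 -0.991  0.354 -1.075]
100 1 0.012 [ 0.857  0.889 -0.7    1.83   1.136  0.274 -0.624]
100 1 0.1 [ 1.142  0.924 -1.205  1.86   1.228  0.656 -0.653]
100 -1 0.012 [ 0.574  0.803 -0.19   1.845 -0.959  0.163 -1.787]
100 -1 0.1 [ 0.497  0.646  0.016  1.892 -0.991  0.354 -1.773]
```

```bash
python3 - <<'E'
from h import *
from plant import manip,get_state
np.set_printoptions(precision=4,suppress=True)
H=[.7062,-.0803]
p=get_state()["tool_pos"]
manip.line_to([p[0],p[1],.32],speed=.2)
manip.reach([.5,.0,.30],down(4))
manip.reach(H+[.13],down(4))
manip.set_gripper(.075,50)
manip.line_to(H+[.05],speed=.12)
s=get_state();print(s["time"],s["tool_pos"],s["ft_force"])
cap("top","top1");cap("scene","scene1")
E
python3 -c "
import cv2,numpy as np
a=cv2.imread('pics/top1.png')[80:180,260:360];b=cv2.imread('pics/scene1.png')[280:400,220:340]
cv2.imwrite('pics/g.png',np.clip(1.5*np.hstack([cv2.resize(a,(400,400)),cv2.resize(b,(400,400))]),0,255))"
```

```text
5.2 [ 0.7069 -0.0805  0.0507] [ 0.6333 -0.6034  0.9492][ WARN:0@0.081] global loadsave.cpp:1063 imwrite_ Unsupported depth image for selected encoder is fallbacked to CV_8U.
```

View pics/g.png

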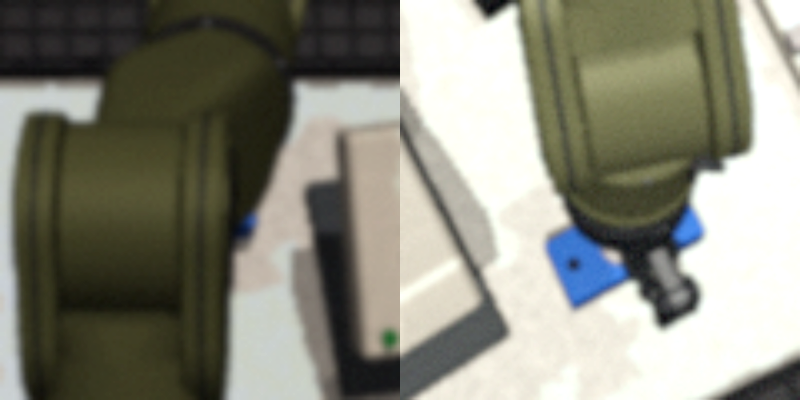

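The pictures show the gripper over the blue holder, straddling it (scene around x 290, y 350), with the console clear. Now I'll grasp.

```bash
python3 - <<'E'
from h import *
from plant import manip,get_state
np.set_printoptions(precision=4,suppress=True)
H=[.7062,-.0803]
manip.line_to(H+[.005],speed=.06)
s=get_state();print(s["time"],s["tool_pos"],s["ft_force"])
manip.set_gripper(.03,50)
s=get_state();print(s["finger_gap"],s["ft_force"],s["tool_pos"])
manip.line_to(H+[.05],speed=.06)
s=get_state();print(s["time"],s["finger_gap"],s["ft_force"],s["tool_pos"])
cap("scene","scene2")
E
python3 -c "
import cv2,numpy as np
b=cv2.imread('pics/scene2.png')[270:400,220:350]
cv2.imwrite('pics/g2.png',cv2.convertScaleAbs(cv2.resize(b,(600,600)),alpha=1.5))"
```

```text
6.2 [ 0.7066 -0.0804  0.0053] [-0.0795  1.2583  0.1777]
0.04319045333970731 [0.7153 0.2187 4.0938] [ 0.7068 -0.0804  0.0057]
7.4833 0.04322292552620718 [-0.8381 -0.1825 -2.5564] [ 0.7058 -0.0802  0.0496]
```

View pics/g2.png

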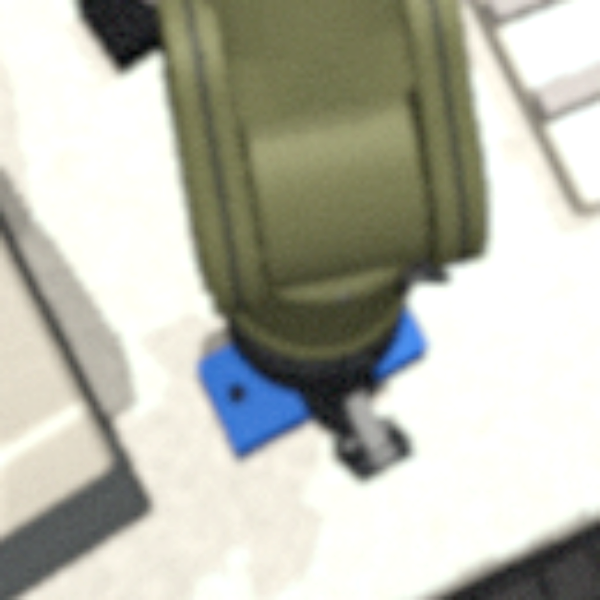

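```bash
python3 - <<'E'
from h import *
from plant import manip,get_state
np.set_printoptions(precision=4,suppress=True)
N=[.608,.2226]
manip.line_to([.7062,-.0803,.19],speed=.15)
manip.line_to(N+[.19],speed=.18,frame=down(-.2))
manip.line_to(N+[.095],speed=.1)
manip.pause(.3)
s=get_state();print(s["time"],s["finger_gap"],s["ft_force"],s["tool_pos"])
cap("scene","scene3");cap("top","top3")
E
python3 -c "
import cv2,numpy as np
b=cv2.imread('pics/scene3.png')[170:320,310:460]
a=cv2.imread('pics/top3.png')[100:220,140:260]
cv2.imwrite('pics/g3.png',cv2.convertScaleAbs(np.hstack([cv2.resize(b,(400,400),interpolation=2),cv2.resize(a,(400,400),interpolation=2)]),alpha=1.5))"
```

```text
11.9333 0.04282786339235818 [ 0.5569 -0.1428 -3.1354] [0.6082 0.2227 0.0954]
```

View pics/g3.png

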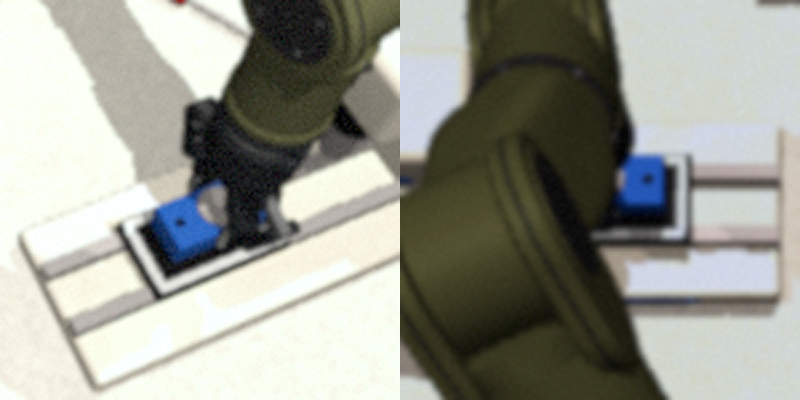

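```bash
python3 - <<'E'
from h import *
np.set_printoptions(precision=4,suppress=True)
print(onplane(C["top"],[(214.4,153.4)],.12),onplane(C["scene"],[(377.5,253.6)],.12),tri([(214.4,153.4)],[(377.5,253.6)]))
hT=(np.array([(170,200),(477,177)])+.5)/12-.5+(280,115)
b=onplane(C["top"],hT,.03);print(np.linalg.norm(b[0]-b[1])/2)
E
```

```text
[[0.6063 0.1836 0.12  ]] [[0.6112 0.185  0.12  ]] [[0.6089 0.1857 0.1145 0.0034]]
0.03830355930626767
```

Holder centre works out at about (0.609, 0.2226), on the nest centre (0.608, 0.2226). Lowering gently.

```bash
python3 - <<'E'
from h import *
from plant import manip,get_state
np.set_printoptions(precision=3,suppress=True)
N=[.608,.2226]
manip.line_to(N+[.075],speed=.05)
manip.pause(.2)
f0=np.mean([(manip.pause(.03),get_state()["ft_force"])[1] for _ in range(5)],axis=0);print(f0)
z=.075
while z>.0675:
    z-=.0007;manip.line_to(N+[z],speed=.02)
    f=np.mean([(manip.pause(.02),get_state()["ft_force"])[1] for _ in range(3)],axis=0)
    print(round(z,4),get_state()["tool_pos"][2],f-f0)
    if (f-f0)[2]>1.0:break
print(get_state()["time"])
E
```

```text
[-0.282 -0.212 -2.452]
0.0743 0.07429648840780094 [-0.098  0.057  0.405]
0.0736 0.07356240557023552 [0.326 0.164 0.04 ]
0.0729 0.07285185771754678 [0.375 0.098 0.33 ]
0.0722 0.07213766165460636 [ 0.411 -0.041 -0.104]
0.0715 0.07145748109035963 [ 0.613 -0.104 -0.024]
0.0708 0.0707520019350069 [ 0.532  0.421 -0.07 ]
0.0701 0.07062237181906611 [-1.406  0.495  6.245]
15.05
```

```bash
python3 - <<'E'
from h import *
from plant import manip,get_state
np.set_printoptions(precision=3,suppress=True)
N=[.608,.2226]
manip.line_to(N+[.0705],speed=.02)
manip.set_gripper(.06)
s=get_state();print(s["finger_gap"],s["ft_force"])
manip.line_to(N+[.13],speed=.1)
manip.line_to(N+[.21],speed=.2)
manip.reach([.5,.0,.30],down(0))
s=get_state();print(s["time"],s["ft_force"],s["tool_pos"],s["q"])
cap("scene","scene4");cap("top","top4")
E
python3 -c "
import cv2,numpy as np
b=cv2.imread('pics/scene4.png')[190:310,330:450]
a=cv2.imread('pics/top4.png')[110:210,150:250]
cv2.imwrite('pics/g4.png',cv2.convertScaleAbs(np.hstack([cv2.resize(b,(400,400),interpolation=2),cv2.resize(a,(400,400),interpolation=2)]),alpha=1.5))"
```

```text
0.06013635552238727 [-0.143 -0.101 -0.105]
17.925 [0.2   0.917 0.736] [0.501 0.002 0.299] [-0.274  0.447  0.273  1.855 -0.156  0.86   0.077]
```

View pics/g4.png

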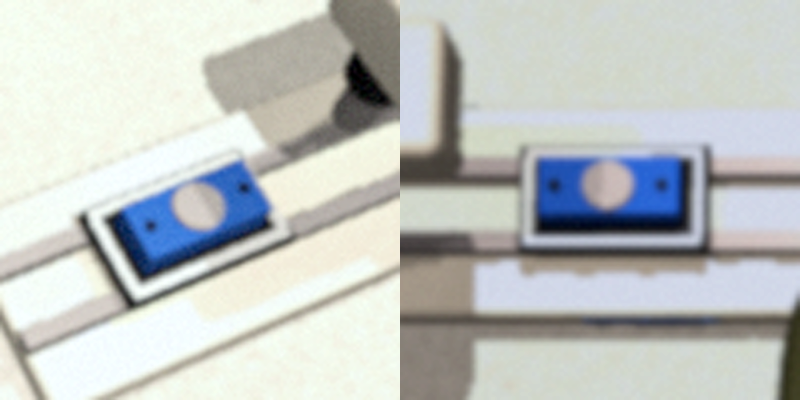

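View pics/scene4.png

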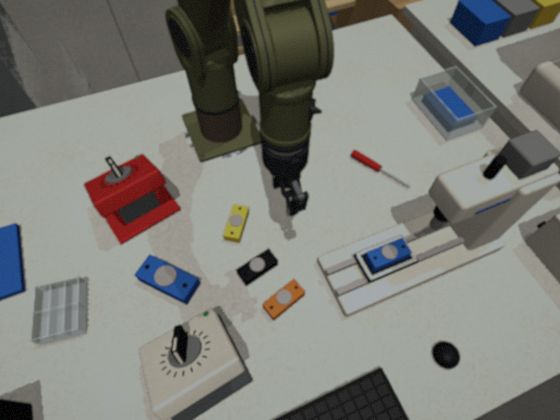

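```bash
python3 - <<'E'
from h import *
np.set_printoptions(precision=4,suppress=True)
print(onplane(C["top"],[(201.6,156.1)],.098),onplane(C["scene"],[(389.6,251.4)],.098))
for c,a in(("top",[(555,185),(661,185)]),("scene",[(151,226),(244,188)])):
    p=np.array(a,float); p=(p-[400,0])*.25+(150,110) if c=="top" else p*.3+(330,190)
    b=onplane(C[c],p-.4,.095);v=b[1]-b[0];print(b.mean(0),np.degrees(np.arctan2(v[1],v[0])))
# stage
for c,b in(("top",(170,135,240,185)),):pass
E
```

```text
[[0.6053 0.2219 0.098 ]] [[0.6106 0.2233 0.098 ]]
[0.6069 0.2223 0.095 ] -90.24467776828334
[0.6096 0.223  0.095 ] 89.66881465367906
```

```bash
cat >> h.py <<'E'
_t=np.radians(28);yaw=.134
n=np.array([-np.sin(_t)*np.cos(yaw),-np.sin(_t)*np.sin(yaw),np.cos(_t)])
up=np.array([np.cos(_t)*np.cos(yaw),np.cos(_t)*np.sin(yaw),np.sin(_t)]);l=np.cross(n,up)
D=np.array([.647,-.2724,.13])
def dq(deg,s=1):
    d=np.radians(deg);b=np.cos(d)*up-np.sin(d)*l;return quat(-n,s*np.cross(n,b))
E
python3 - <<'E'
from h import *
from plant import manip,get_state
np.set_printoptions(precision=3,suppress=True)
for s in(1,-1):
    for h in(.12,.013): print(s,h,manip.ik(D+n*h,dq(20,s)))
E
```

```text
1 0.12 [ 0.83   0.651 -0.512  1.879  0.118  0.264  1.721]
1 0.013 [ 0.705  0.825 -0.416  1.839  0.257  0.113  1.583]
-1 0.12 [ 0.469  0.614  0.078  1.898 -0.992  0.405 -0.377]
-1 0.013 [ 0.566  0.801 -0.174  1.846 -0.998  0.173 -0.355]
```

```bash
python3 - <<'E'
from h import *
from plant import manip,get_state
np.set_printoptions(precision=3,suppress=True)
manip.reach(D+n*.12,dq(20))
manip.set_gripper(.045,40)
manip.line_to(D+n*.075,speed=.12)
manip.pause(.2)
s=get_state();print(s["time"],s["ft_force"],s["tool_pos"],D+n*.075,s["q"])
cap("scene","scene5");cap("top","top5")
E
python3 -c "
import cv2,numpy as np
b=cv2.imread('pics/scene5.png')[290:410,130:250]
a=cv2.imread('pics/top5.png')[90:190,320:420]
cv2.imwrite('pics/g5.png',cv2.convertScaleAbs(np.hstack([cv2.resize(b,(400,400),interpolation=2),cv2.resize(a,(400,400),interpolation=2)]),alpha=1.5))"
```

```text
20.5083 [0.038 0.026 0.255] [ 0.612 -0.278  0.197] [ 0.612 -0.277  0.196] [ 0.768  0.72  -0.46   1.87   0.133  0.193  1.705]
```

View pics/g5.png

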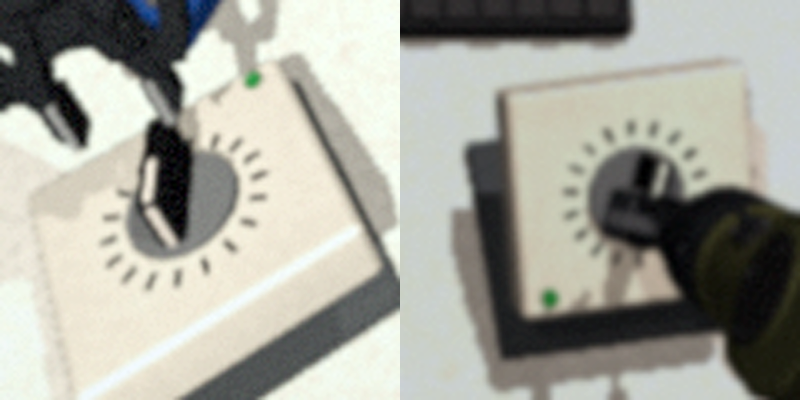

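```bash
python3 - <<'E'
from h import *
z=Rot.from_quat(dq(20)).as_matrix()[:,2]
for c,o,k in(("scene",(130,290),400/120),("top",(320,90),4)):
  for h in(.075,.085):
    X=np.array([D+n*h+z*w for w in(-.0225,0,.0225)])
    print(c,h,(proj(C[c],X)-o)*k)
E
```

```text
scene 0.075 [[ 91.67811176 135.33755198]
 [130.8393496  124.19673067]
 [169.97969043 113.07311661]]
scene 0.085 [[ 84.03436891 123.89279253]
 [123.50369149 112.66433571]
 [162.95116206 101.45296637]]
top 0.075 [[293.50301661 215.40976147]
 [261.48870927 208.1951165 ]
 [229.34622581 200.95097514]]
top 0.085 [[297.75019402 217.96710874]
 [265.53178879 210.70978938]
 [233.18355271 203.42260899]]
```

```bash
python3 - <<'E'
from h import *
from plant import manip,get_state
np.set_printoptions(precision=3,suppress=True)
f0=get_state()["ft_force"]
for h in(.055,.045,.035,.024,.014):
    manip.line_to(D+n*h,speed=.06)
    s=get_state();df=s["ft_force"]-f0;print(h,df,s["tool_pos"]-(D+n*h))
    if np.linalg.norm(df)>6: print("contact");break
print(s["time"],s["q"])
E
```

```text
0.055 [-0.308 -0.2    0.041] [-0.     0.    -0.001]
0.045 [-0.769 -0.432 -0.938] [-0.  0. -0.]
0.035 [-0.108 -0.554  0.131] [-0.     0.    -0.001]
0.024 [-0.863  0.433 -0.613] [-0.     0.    -0.001]
0.014 [-0.397  0.713  0.022] [-0.     0.    -0.001]
22.375 [ 0.695  0.821 -0.399  1.84   0.145  0.111  1.692]
```

```bash
python3 - <<'E'
from h import *
from plant import manip,get_state
np.set_printoptions(precision=3,suppress=True)
manip.set_gripper(.005,40)
s=get_state();print(s["time"],s["finger_gap"],s["ft_force"],s["ft_torque"])
q0=s["q"].copy();np.save("q0.npy",q0)
for i in range(1,5):
    q=q0.copy();q[6]=q0[6]-np.radians(10*i);manip.goto_joints(q)
    s=get_state();print(i*10,s["time"],s["finger_gap"],s["ft_force"],s["ft_torque"]@n,s["q"][6]-q0[6])
cap("top","top6");cap("scene","scene6")
E
python3 -c "
import cv2,numpy as np
b=cv2.imread('pics/scene6.png')[200:420,120:460]
a=cv2.imread('pics/top6.png')[90:210,100:430]
b=cv2.resize(b,(640,414));a=cv2.resize(a,(640,233))
cv2.imwrite('pics/g6.png',cv2.convertScaleAbs(np.vstack([b,a])[:600],alpha=1.5))"
```

```text
22.7417 0.015314662407857484 [-1.058  1.86   1.655] [0.202 0.475 0.153]
10 23.0333 0.01528544483642237 [-0.381  1.43   1.536] -0.01046758483433457 -0.170910335743913
20 23.325 0.01532598067253118 [-0.335  0.388  0.491] -0.045375088438502416 -0.3434744839535322
30 23.6167 0.014979955318734717 [-0.726  0.322 -0.009] 0.041790838980545114 -0.5171722043208311
40 23.9083 0.015500709732306949 [-1.009  0.486  0.726] 0.02548497266486328 -0.6914260743346183
```

View pics/g6.png

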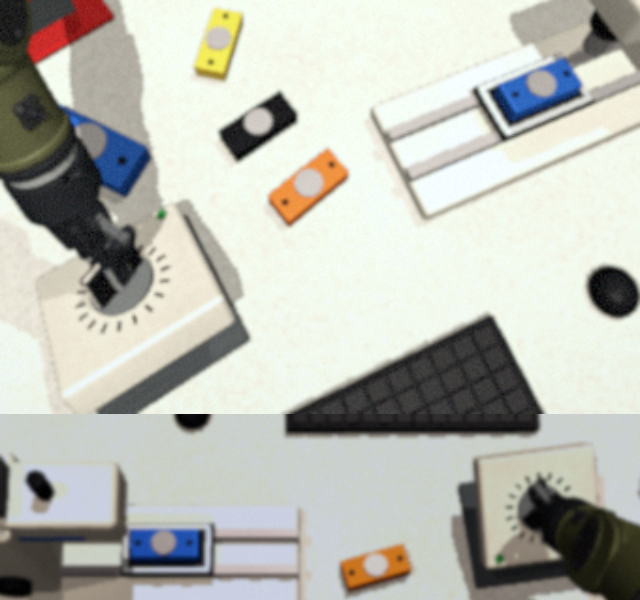

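```bash
python3 - <<'E'
from h import *
from plant import manip,get_state
np.set_printoptions(precision=3,suppress=True)
q0=np.load("q0.npy")
for i in range(5,9):
    q=q0.copy();q[6]=q0[6]-np.radians(10*i+(1 if i==8 else 0));manip.goto_joints(q)
    s=get_state();print(i*10,s["time"],s["finger_gap"],s["ft_force"],s["ft_torque"]@n,np.degrees(s["q"][6]-q0[6]))
manip.pause(.3)
manip.set_gripper(.045)
s=get_state();print(s["finger_gap"],s["ft_force"])
manip.line_to(D+n*.08,speed=.08)
manip.line_to(D+n*.14,speed=.15)
manip.reach([.45,.05,.33],down(0))
print(get_state()["time"])
cap("top","top7");cap("scene","scene7")
E
python3 -c "
import cv2,numpy as np
f=lambda i:cv2.convertScaleAbs(i,alpha=1.5)
S=cv2.imread('pics/scene7.png');T=cv2.imread('pics/top7.png')
r=lambda i:cv2.resize(i,(390,290),interpolation=2)
cv2.imwrite('pics/g7.png',f(np.vstack([np.hstack([r(S[300:405,130:271]),r(T[90:195,310:451])]),np.hstack([r(S[180:285,360:501]),r(T[100:205,110:251])])])))"
```

```text
50 24.3 0.015339361606631487 [-1.547 -0.215  1.098] -0.03452376295234954 -49.67781272224637
60 24.5917 0.015408499122957116 [-2.118  0.419  1.092] -0.00972871883884919 -59.636840982314496
70 24.8833 0.0155656251024274 [-2.473 -0.895  1.37 ] 0.033708111174127135 -69.61298929841664
80 25.1833 0.015601246783539649 [-2.986 -0.7    1.171] 0.09091981935993801 -80.59288045625213
0.04463551392557714 [-1.006  0.414  0.227]
28.7583
```

View pics/g7.png

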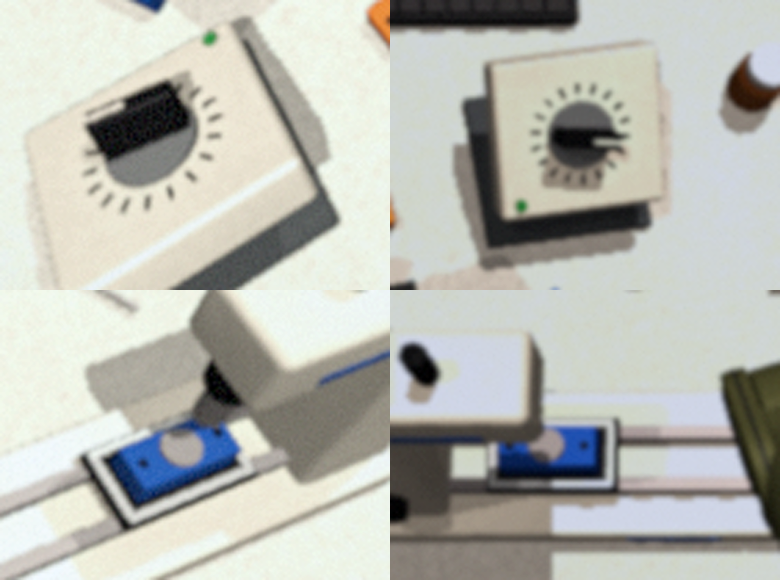

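View pics/scene7.png

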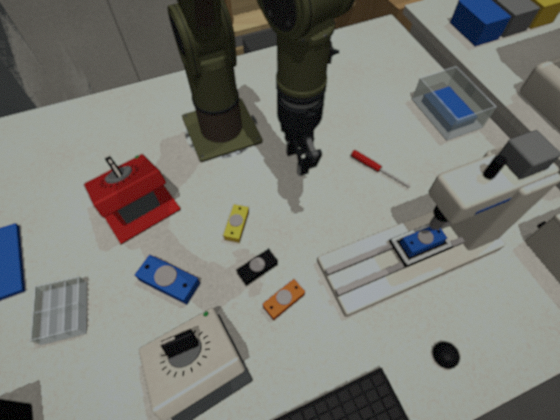

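```bash
python3 - <<'E'
from h import *
np.set_printoptions(precision=4,suppress=True)
# disc centre
k=390/141
print(onplane(C["top"],[np.array((158,154))/k+(110,100)],.098),onplane(C["scene"],[np.array((183,157))/k+(360,180)],.098))
for c,px,o in(("top",[(627-390,150),(590-390,141)],(310,90)),("scene",[(86,117),(125,102)],(130,300))):
    d=onpl(C[c],np.array(px)/k+o,D+.048*n,n)-D;q=np.c_[d@up,d@l];v=q[0]-q[1];print(c,q,-np.degrees(np.arctan2(v[1],v[0])))
for c in("top","scene"):
    a=pickle.load(open(c+"7.pkl","rb"))["pixels"]
    b=a[125:160,360:400] if c=="top" else a[325:365,155:195]
    cv2.imwrite(f"pics/h_{c}.png",cv2.convertScaleAbs(cv2.resize(b,None,fx=12,fy=12,interpolation=2),alpha=1.5))
# stage black interior near (-y) edge & outer -y edge rows unaffected: displacement by template of -y lip in top
E
```

```text
[[0.607 0.319 0.098]] [[0.6118 0.3239 0.098 ]]
top [[-0.0152 -0.0348]
 [-0.0014  0.0012]] 110.92729450478427
scene [[-0.0046 -0.0266]
 [ 0.0015 -0.    ]] 102.87708209970306
```

View pics/h_top.png

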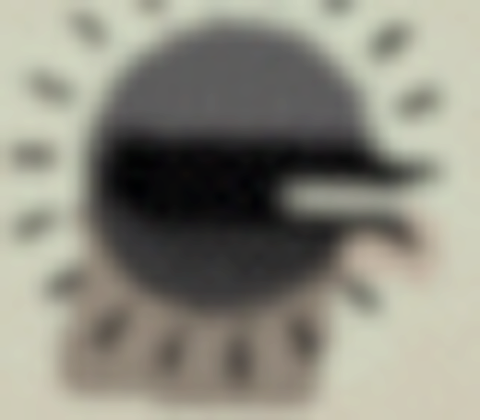

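View pics/h_scene.png

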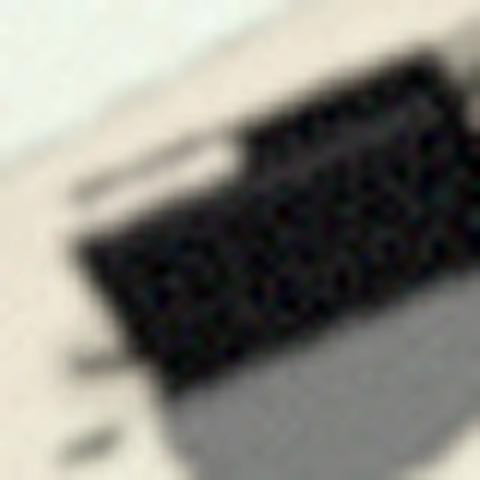

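```bash
python3 - <<'E'
from h import *
np.set_printoptions(precision=4,suppress=True)
for c,px,o in(("top",[(385,200),(280,190)],(360,125)),("scene",[(75,210),(240,160)],(155,325))):
    d=onpl(C[c],(np.array(px)+.5)/12-.5+o,D+.048*n,n)-D;q=np.c_[d@up,d@l];v=q[0]-q[1];print(c,q,-np.degrees(np.arctan2(v[1],v[0])))
# displacement of stage -y outer edge by 1D profile in top image
a=C["top"]["pixels"][:,:,1].astype(int);b=pickle.load(open("top7.pkl","rb"))["pixels"][:,:,1].astype(int)
print(a[155:163,218:236].mean(0).round());print(b[155:163,178:202].mean(0).round())
E
```

```text
top [[-0.0055 -0.0242]
 [-0.     -0.0005]] 102.96052023338875
scene [[-0.0056 -0.027 ]
 [ 0.003  -0.0017]] 108.69471016418393
[ 16.  15.  16.  27.  57.  95. 115. 102.  70.  74.  99. 109. 110. 111.
 112. 113. 113. 113.]
[ 50.  46.  46.  49.  51.  44.  27.  15.  23.  53.  97. 125. 113.  75.
  74. 107. 120. 121. 121. 121. 122. 121. 121. 122.]
```

```bash
python3 - <<'E'
from h import *
from plant import manip,get_state
print(onplane(C["top"],[(224.2,159)],.069)[0,1]-onplane(C["top"],[(189.1,159)],.069)[0,1])
s=get_state();print(s["time"],s["ft_force"])
manip.sign_off()
E
```

```text
-0.10076071290955474
28.8583 [0.75541893 0.287266   0.08138233]
the job is handed in; nothing more can be done
```

I set the small blue holder flat inside the stage lip, then turned the dial four clicks clockwise (from +20° to about 100°). I let go, moved the arm clear and handed the job in at about 28.9 s.

**Last checks that agreed:**
- **Stage travel:** the stage moved 100.8 mm by its lip edge; four clicks should give 100 mm.
- **Specimen position:** the coupon disc is at y ≈ 0.319 to 0.324, and the objective should be at about 0.326.
- **Holder fit:** just after placing, it was within about 2 mm and 0.3° of the nest centre. After the turn it is still inside the lip.
- **Other holders:** the black and orange holders look unmoved in the last picture.
- **Forces:** the highest contact force I saw was about 6 N, when the holder was set down.

**Checks that disagreed:**
- **Dial angle:** the two cameras read the pointer at 103° and 109°. It can only rest at multiples of 20°, and the stage travel points to 100°.
- **Camera offset:** the two cameras differ by about 5 mm on the disc's position. I worked from their average.

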